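Load the spacer and hold the guard for setting its switch

ROBOT

A 6-joint arm with a two-finger parallel gripper is mounted at the origin on the work surface; the furniture and walls round the work are solid. World frame = base frame: x ahead of the robot, y to its left, z up, the work surface at z = 0. Lengths are in m, angles in rad, forces in N, time in s.
With the tool pointing down it reaches from about 0.35 to 0.8 m from the base axis. Payload 7.3 kg.
Tool frame: the origin (TCP) lies midway between the tips of the shut fingers; the grasp point (between the pads) lies bot.grasp_offset behind it (bot.grasp_offset is the distance from the TCP to the grasp point, in m); z points along the fingers, y is the line along which they close (so a half turn about z gives the same grasp; the last joint's range is limited). The gripper opens to 85 mm and grips with 20 to 120 N. Pads are 22 mm wide; open, the fingers measure 114 mm over their backs; the gripper's body (76 mm by 85 mm) begins 54 mm behind the grasp point. The pads swing forward as they close: fully open they stand 13 mm farther back than shut.
Start: joints at [1.045, 0.342, 1.524, -0, 1.275, -0.146], TCP at [0.195, 0.488, 0.231] pointing down, gripper open.
Joint ranges: [-2.53, 2.53], [-0.77, 2.02], [0.04, 2.7], [-1, 4.14], [0.28, 2.66], [-3.11, 3.11]. Speed limits (rad/s): [2.57, 2.57, 3.14, 3.14, 3.14, 3.14].

INTERFACE

Orientations are given as a unit quaternion [w, x, y, z].
In Python, from cell import bot gives the robot as it stands.
- The arm moves only by the shell command python3 -m inch 'ROWS'. ROWS is text: rows parted by semicolons, each of 5 numbers parted by spaces: the opening, from -1 (shut) to 1 (fully open), so that 0 is half open, then the shift along the tool's x, y, z each as a share of 3 cm, from -1 to 1, then the turn about the tool's z as a share of 0.12 rad, from -1 to 1. In form: grip tx ty tz roll; .... A call has 1 to 20 rows; each row shifts and turns the commanded pose from where the row before left it, along the tool's axes as they then stand; what a row does not reach is not made up. A row lasts 1/12 s, in which the tool goes at most 41.7 mm and 7.16 degrees, less where a joint would pass 70% of its speed; a pose out of reach is approached as far as the arm can. A call with a number of a shift or a turn outside -1 to 1 is refused whole. A call with a gripper value outside its range is refused whole. The fingers move at their own pace and stop on an object; the grip force is fixed at half the most. Time passes only in rows, so rows that do not move let the fingers close. It gives the time, the measured TCP pose, the force, the opening and the grip force at its end, in the units of the state.
- bot.state(): the state, without advancing time (a new reading comes with each control period).
- bot.capture(name): name is "side" or "top"; returns the picture (384x512x3 uint8, blue, green, red); there is no depth.
- bot.camera_info(name): a dict with "vfov" (degrees; the focal length in pixels is half the picture's height over the tangent of half this angle, whatever the lens; pixels are square), "cx", "cy" (the principal point, pixels), "cam_to_world" (4x4, takes a point from camera to world coordinates). Camera axes: x right, y up, looking along -z (the intrinsics and any distortion apply to the point x, -y, -z); pixel columns grow to the right and rows downward; lengths in m; the calibration is good to about 2 mm. A picture is of the moment at which its call begins. camera_info takes no time and is no camera call.
- bot.close_job(): hands the job in; it is judged then, once.
The state is a dict: "t": time; "joint_positions": joint angles; "qd": joint speeds; "tau": joint torques, N m; "tcp_pos": TCP position; "orientation": TCP orientation; "contact_force": force on the tool from outside, world axes, zero at the start; "moment": the same for the moment, N m; "width": finger opening in m; "gripper_force": force on a finger pad.
Only numpy, scipy, OpenCV 4.12 (cv2) and the standard library are available. Lean on these libraries where they do the work, as an engineer would, in place of code of your own. Each camera call takes 0.05 s, during which the arm holds its last target. There are 200 camera calls.

TASK

Slide the brass spacer ring over the upright arbor of the fixture until it sits fully home on the collar, and let go of it. Then take the raised yellow guard by its black bar, bring it down to 45 degrees above its closed (level) position and hold it there so that I can set its limit switch: finish while still holding it, do not let it drop shut, for it will not stay there by itself. Leave the oil bottle and the red cap where they stand.

Things in the scene. Friction and masses are not known exactly. Their poses are not given: they have to be found in the camera images.
- fixture: Fixed grey base plate, 210 mm (its x) by 180 mm (its y) and 12 mm thick, bolted to the bench; origin at the centre of its underside, z up. It carries the arbor and, at its +x (far) end, two hinge posts 105 mm high above the bench, at y = +-83 mm and 10 mm thick; a small black limit switch sits low on the outer face of the -y post. It may stand turned about z: its -x side faces roughly to the robot.
- arbor_seat (a point): Where the spacer's underside centre belongs: on the arbor's axis, on top of the dark collar (52 mm diameter), 22 mm above the bench; axes as the fixture's. From here the steel arbor, 20 mm in diameter, rises straight for 38 mm and then tapers over 10 mm to an 11 mm top, 48 mm above this point. Nothing stands within 70 mm of it apart from the raised guard, whose hinge is 115 mm behind it.
- spacer: Loose brass ring, 40 mm outside, 23 mm bore, 28 mm high, 0.12 kg (varies), standing upright on the bench; origin at the centre of its underside, z along the bore.
- guard_hinge (a point): Middle of the guard's hinge line, 90 mm above the bench; the hinge runs along the fixture's y. Axes as the fixture's.
- guard_bar (a point): Middle of the black round bar (12 mm diameter, 110 mm long, along the fixture's y) by which the guard is taken, 185 mm from the hinge line, in the guard's plane and beyond its free edge: the frame (with the clear window) ends 40 mm short of the bar, and two thin arms at y = +-55 mm carry the bar. At guard angle a it lies at fixture-frame offset (-185 cos a, 0, +185 sin a) mm from the hinge.
- guard (a joint): Angle of the hinged guard in rad (yellow frame 150 mm wide, clear window, 0.35 kg, varies a little): 0 = closed, level, with the bar towards the robot; growing as it rises; 0.785 = the wanted 45 degrees, where the guard lies along the red lines on the white strips outside both hinge posts; 1.57 = upright; stop at 1.9, leaning back. It starts raised between 1.6 and 1.85 and stays there by light hinge friction; below about 1.1 it falls shut if let go.
- oil_bottle: Bystander: loose green oil bottle, 38 mm diameter, 89 mm high; origin at the centre of its underside. Leave it alone.
- cap: Bystander: loose red flanged cap, 31 mm diameter, 15 mm high; origin at the centre of its underside. Leave it alone.
Mind the look-alikes: they are no part of the job. Of the things like the spacer, leave any that is green; of the rest the smaller one is meant.

How it is judged:
On the way:
1. the spacer sits home on the collar of the arbor, let go (horizontal distance between spacer and arbor_seat below 0.0035 m and z of spacer in the frame of arbor_seat between -0.004 and 0.003 m and angle between spacer's own z axis and vertical below 0.1 rad and contact force between each of the arm, the fingers and spacer below 0.1 N), for 0.2 s.
At the end, for the whole second after the job is handed in: The spacer sits home on the collar (within 3 mm in height, 3.5 mm off centre, 0.1 rad of tilt), untouched by the robot; the guard is still, at 45 degrees within 6 degrees (0.68 to 0.89 rad), carried by the gripper's fingers (over 0.5 N of contact) and by no loose thing (all of step 1 and value of joint guard between 0.68 and 0.89 rad and velocity of joint guard between -0.05 and 0.05 rad/s and contact force between the fingers and guard above 0.5 N and contact force between each of spacer, oil_bottle, cap and guard below 0.1 N); the arm keeps its last pose, push and grip.
It fails at once if the guard drops shut (below about 10 degrees) (value of joint guard below 0.17 rad).
It fails at once if the oil bottle is moved by more than 30 mm (distance of oil_bottle from where it was at the start of the episode above 0.03 m).
It fails at once if the red cap is moved by more than 30 mm (distance of cap from where it was at the start of the episode above 0.03 m).
It also fails if it takes over 64 s, if anything falls off the work surface, if the arm or the gripper's body presses on something with over 40 N, if the wrist force passes 120 N, or if a joint passes its speed limit or range.

## Working session

There is one attempt and no reset: what is moved stays moved. The work goes in short steps, Python scripts to look and compute and a shell command to move; the robot and the scene stay as the last step left them, time stands still between calls to the robot, and variables do not carry over. Pictures are saved under pics/ and viewed, at most 10 in all, crops included, and the job is handed in when it is done.

```bash
mkdir -p pics; ls; python3 - <<'E'
from cell import bot
import cv2
for n in("side","top"):
    cv2.imwrite(f"pics/{n}0.png",bot.capture(n)); print(n,bot.camera_info(n))
s=bot.state();print(s,bot.grasp_offset)
E
```

```text
pics
side {'vfov': 43.94615166106356, 'cx': 256.36475898357173, 'cy': 182.42272941125245, 'cam_to_world': array([[-0.5282752 ,  0.36802812, -0.76516705, -0.30202115],
       [-0.84874707, -0.25386659,  0.46387515,  0.53097458],
       [-0.02353125,  0.89448704,  0.44647421,  0.56377865],
       [ 0.        ,  0.        ,  0.        ,  1.        ]])}
top {'vfov': 57.813624257896606, 'cx': 250.15999967474286, 'cy': 189.56082230764363, 'cam_to_world': array([[-0.01606118,  0.98822239, -0.15217932,  0.37127619],
       [-0.99979299, -0.0177741 , -0.00990224,  0.0231323 ],
       [-0.01249046,  0.15198877,  0.98830329,  1.13299355],
       [ 0.        ,  0.        ,  0.        ,  1.        ]])}
{'t': 0.1, 'joint_positions': array([ 1.04500681e+00,  3.42659013e-01,  1.52493605e+00, -1.64867492e-05,
        1.27539836e+00, -1.46005283e-01]), 'qd': array([ 0.00128908, -0.00117159, -0.00186933, -0.00097094, -0.00038538,
        0.0001698 ]), 'tau': array([ 2.51881604e-03, -4.34445047e+01, -2.46492362e+01, -2.40327090e-04,
        4.52545850e-03,  1.56591096e-05]), 'tcp_pos': array([0.19442988, 0.48727799, 0.23068728]), 'orientation': array([-2.23413969e-04,  1.88750546e-01,  9.82024817e-01, -6.63841345e-04]), 'contact_force': array([ 0.10967799, -0.38105979, -0.38486866]), 'moment': array([-0.06036276,  0.05128237,  0.00123355]), 'gripper_force': 0.0, 'width': 0.08559183501865603} 0.0187
```

View pics/side0.png

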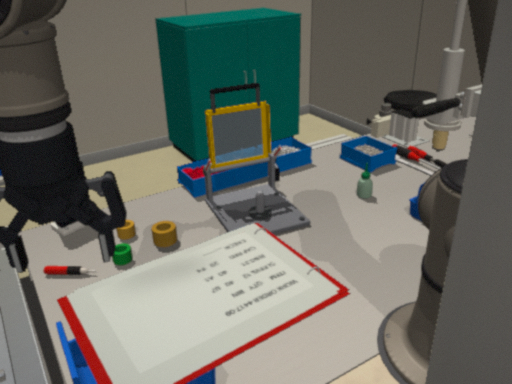

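View pics/top0.png

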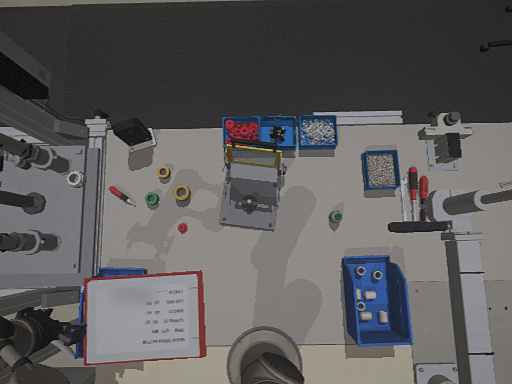

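Candidates in top view: green ring (152,198), which is green and so excluded; small brass ring (163,172); larger brass ring (182,192). The small brass one at (163,172) (side view about (126,230)) fits. The red cap is at (182,228) and the oil bottle at (336,216). I'll confirm in an enlarged crop.

```bash
cat > h.py <<'E'
import numpy as np, cv2
from cell import bot
def cam(n):
    c=bot.camera_info(n); M=np.array(c["cam_to_world"]); f=192/np.tan(np.radians(c["vfov"])/2)
    return M,f,c["cx"],c["cy"]
def ray(n,u,v):
    M,f,cx,cy=cam(n); d=M[:3,:3]@np.array([(u-cx)/f,-(v-cy)/f,-1]); return M[:3,3],d/np.linalg.norm(d)
def onz(n,u,v,z):
    o,d=ray(n,u,v); return o+d*(z-o[2])/d[2]
def proj(n,p):
    M,f,cx,cy=cam(n); q=M[:3,:3].T@(np.asarray(p)-M[:3,3]); return np.array([cx+f*q[0]/-q[2],cy-f*q[1]/-q[2]])
def tri(a,b):  # a,b pixels in side, top
    (o1,d1),(o2,d2)=ray("side",*a),ray("top",*b)
    s=np.linalg.lstsq(np.c_[d1,-d2],o2-o1,rcond=None)[0]; p,q=o1+s[0]*d1,o2+s[1]*d2
    return (p+q)/2,np.linalg.norm(p-q)
def crop(im,x0,y0,w,h,k):
    c=cv2.resize(im[y0:y0+h,x0:x0+w],None,fx=k,fy=k,interpolation=cv2.INTER_CUBIC)
    for x in range((x0+9)//10*10,x0+w,10): cv2.line(c,((x-x0)*k+k//2,0),((x-x0)*k+k//2,4 if x%50 else 12),(255,0,255),1)
    for y in range((y0+9)//10*10,y0+h,10): cv2.line(c,(0,(y-y0)*k+k//2),(4 if y%50 else 12,(y-y0)*k+k//2),(255,0,255),1)
    return c
E
python3 - <<'E'
from h import *
s=cv2.imread("pics/side0.png");t=cv2.imread("pics/top0.png")
a=np.hstack([crop(t,140,155,80,60,5),crop(s,105,200,80,60,5)])
b=np.hstack([crop(t,205,135,100,100,4)[:,:400],crop(s,200,80,120,160,3)[:,:360][60:460]])
b=cv2.copyMakeBorder(b,0,0,0,800-b.shape[1],cv2.BORDER_CONSTANT)
cv2.imwrite("pics/c1.png",a);cv2.imwrite("pics/c2.png",b)
E
```

```text
(no output)
```

View pics/c1.png

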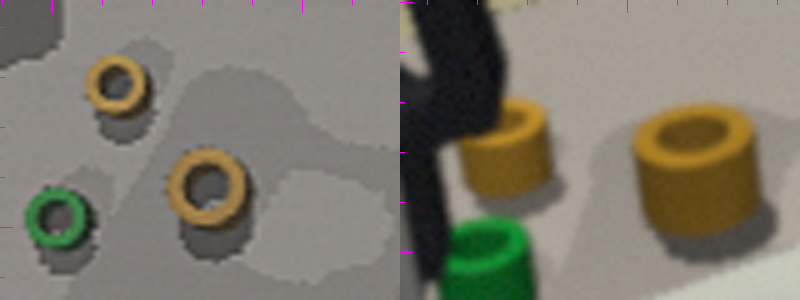

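View pics/c2.png

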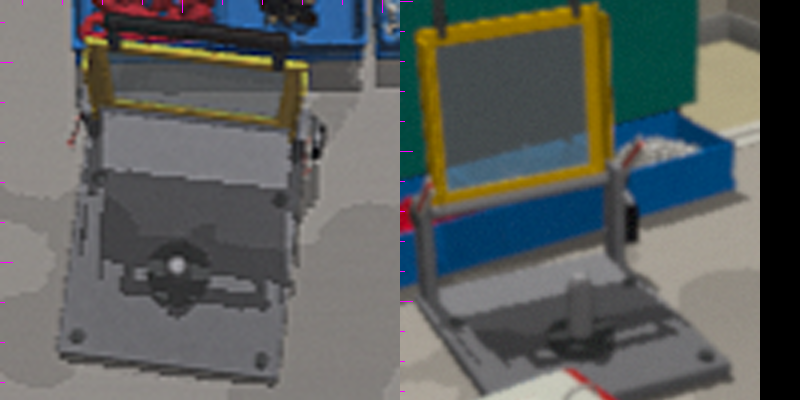

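```bash
python3 - <<'E'
from h import *
np.set_printoptions(precision=4,suppress=True)
print("small",onz("top",163,171.4,.028),"large",onz("top",181.2,192,.035),"green",onz("top",151.2,198.2,.028))
# side: small top center 
print("small side", onz("side",126,224,.028))
print("cap",onz("top",182,228,.015),"bottle",onz("top",336,216,.08))
print("arbor top",onz("top",248.9,200.9,.070),tri((258.7,191.5),(248.9,200.9)))
L,R=onz("top",220,223.5,.012),onz("top",274,229.5,.012)
print(L,R,"width",np.linalg.norm(L-R),"yaw",np.arctan2(*( (L-R)[[1,0]]))-np.pi/2)
print("bar",tri((235,89.5),(253.9,143.4)))
b1=onz("top",231.5,140.3,.275);b2=onz("top",276.5,146,.275);print(b1,b2,np.linalg.norm(b1-b2),"yaw",np.arctan2(*((b1-b2)[[1,0]]))-np.pi/2)
# paper board corners in side
print("board?",[tri(a,b)for a,b in(((346,291),(200,272)),((259,226),(205,357)),((65,300),(87,280)))])
for n in("side","top"):
  print(n,"tcp",proj(n,bot.state()["tcp_pos"]))
E
```

```text
small [0.6063 0.3167 0.028 ] large [0.5364 0.2549 0.035 ] green [0.519  0.3528 0.028 ]
small side [0.6055 0.3147 0.028 ]
cap [0.4227 0.2549 0.015 ] bottle [ 0.448  -0.2242  0.08  ]
arbor top [0.4997 0.0382 0.07  ] (array([0.4999, 0.0387, 0.0714]), np.float64(0.0011626738690752067))
[0.4352 0.1332 0.012 ] [ 0.4131 -0.0399  0.012 ] width 0.1744693010762257 yaw -0.12676528642803642
bar (array([0.6228, 0.0203, 0.2729]), np.float64(4.838431283220199e-05))
[0.6315 0.0773 0.275 ] [ 0.6143 -0.0371  0.275 ] 0.11569357039099513 yaw -0.14980200939461596
board? [(array([0.2258, 0.134 , 0.0418]), np.float64(0.1672903369750728)), (array([0.1281, 0.1995, 0.2322]), np.float64(0.11716731974241536)), (array([0.2759, 0.4934, 0.1359]), np.float64(0.0031542512604146268))]
side tcp [ 67.9319 272.717 ]
top tcp [ 70.2179 317.5985]
```

```bash
cat >> h.py <<'E'
from scipy.spatial.transform import Rotation as Ro
def togo(p,yawy=None):  # units of 30 mm in tool axes, roll in units of .12 to bring tool y to world angle yawy
    s=bot.state(); R=Ro.from_quat(s["orientation"],scalar_first=True).as_matrix()
    d=R.T@(np.asarray(p)-s["tcp_pos"])/.03; y=np.arctan2(R[1,1],R[0,1]); r=0
    if yawy is not None: r=-((yawy-y+np.pi/2)%np.pi-np.pi/2)/.12
    print("t",round(s["t"],2),"tcp",s["tcp_pos"].round(4),"yaw_y",round(y,3),"w",round(s["width"],4),"F",s["contact_force"].round(1),"units",d.round(2),"roll",round(r,2))
E
python3 -m inch '0.8 -0.9 0 0 0; 0.5 -1 0 0 0; 0.5 -1 0 0 0; 0.5 -1 0 0 0; 0.5 -1 0 0 0; 0.5 -1 0 0 0; 0.5 -1 0 0 0; 0.5 -1 0 0 0; 0.5 -1 0 0 0; 0.5 -1 0 0 0; 0.5 -1 0 0 0; 0.5 -1 0 0 0; 0.5 -1 0 0 0; 0.5 -0.8 0 0.5 0; 0.5 -0.5 0 1 0; 0.5 -0.5 0 1 0; 0.5 0 -0.1 1 0; 0.5 0 -0.1 0.5 0; 0.5 0 0 0 0; 0.5 0 0 0 0'
python3 -c "
from h import *
togo([.606,.316,.002])
im=bot.capture('top');im2=bot.capture('side')
cv2.imwrite('pics/c3.png',np.hstack([crop(im,120,140,80,90,5),crop(im2,80,170,80,90,5)]))"
```

```text
t: 1.77
tcp_pos: [0.6015, 0.3183, 0.1104]
orientation: [-0.001, 0.189, 0.982, -0.001]
contact_force: [0.3, -0.0, 0.3]
width: 0.064
gripper_force: 0.0
t 1.77 tcp [0.6015 0.3183 0.1104] yaw_y 1.191 w 0.064 F [ 0.3 -0.   0.3] units [-0.17 -0.01  3.61] roll 0
```

View pics/c3.png

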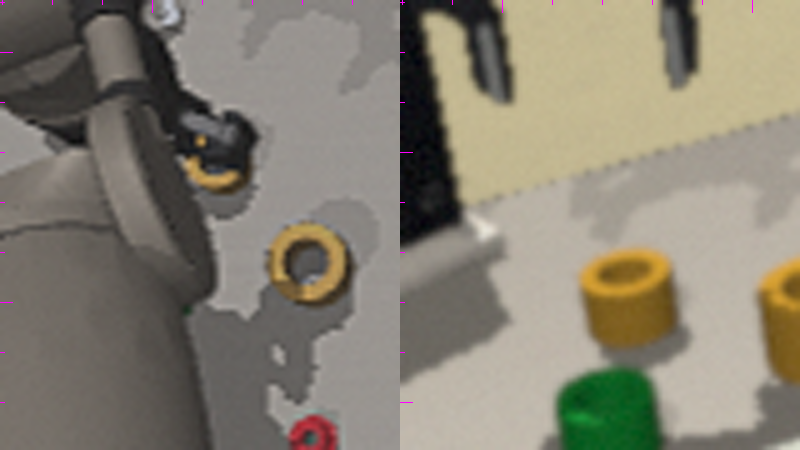

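The ring's top centre is at side (124.7,224.1), which agrees with the top-view estimate. The open fingers hang above it, clear of the neighbours. I'll descend and grip.

```bash

python3 -m inch '0.5 -0.17 0 0.6 0; 0.5 0 0 1 0; 0.5 0 0 1 0; 0.5 0 0 0.6 0; 0.5 0 0 0.4 0; 0.5 0 0 0 0; 0 0 0 0 0; -0.5 0 0 0 0; -0.5 0 0 0 0; -0.5 0 0 0 0; -0.5 0 0 0 0; -0.5 0 0 0 0'
python3 -m inch '-0.5 0 0 -0.5 0; -0.5 0 0 -1 0; -0.5 0 0 -1 0;-0.5 0 0 -1 0; -0.5 0 0 -1 0;-0.5 0 0 -0.5 0; -0.5 0 0 0 0'
python3 -c "
from h import *
togo([.4998,.0385,.15],-.135)"
```

```text
t: 2.87
tcp_pos: [0.6083, 0.3174, 0.0062]
orientation: [0.002, 0.189, 0.982, 0.001]
contact_force: [-0.1, -0.1, 6.8]
width: 0.0381
gripper_force: 60.8
t: 3.45
tcp_pos: [0.6089, 0.3176, 0.1593]
orientation: [0.004, 0.189, 0.982, 0.003]
contact_force: [0.6, 0.3, -0.7]
width: 0.0381
gripper_force: 60.7
t 3.45 tcp [0.6089 0.3176 0.1593] yaw_y 1.191 w 0.0381 F [ 0.6  0.3 -0.7] units [-0.07 -9.99  0.24] roll 11.05
```

```bash

python3 -m inch '-0.5 0.56 -0.94 0 0; -0.5 0.56 -0.94 0 0; -0.5 0.56 -0.94 0 0; -0.5 0.56 -0.94 0 0; -0.5 0.56 -0.94 0 0; -0.5 0 0 0 1; -0.5 0 0 0 1; -0.5 0 0 0 1; -0.5 0 0 0 1; -0.5 0 0 0 1; -0.5 0 0 0 1; -0.5 0 0 0 1; -0.5 0 0 0 1; -0.5 0 0 0 1; -0.5 0 0 0 1; -0.5 0 0 0 1; -0.5 0 0 0 0; -0.5 0 0 0 0'
python3 -c "
from h import *
togo([.4998,.0385,.15],-.135)"
```

```text
t: 4.95
tcp_pos: [0.4759, 0.2167, 0.1526]
orientation: [-0.0, 0.75, 0.661, -0.001]
contact_force: [0.6, -0.1, -0.7]
width: 0.0383
gripper_force: 60.8
t 4.95 tcp [0.4759 0.2167 0.1526] yaw_y -0.125 w 0.0383 F [ 0.6 -0.1 -0.7] units [-5.79  1.53  0.09] roll 0.08
```

```bash

python3 -m inch '-0.5 -0.8 0.2 0 0; -0.5 -1 0.25 0 0; -0.5 -1 0.25 0 0; -0.5 -1 0.25 0 0; -0.5 -1 0.25 0 0; -0.5 -0.7 0.2 0 0; -0.5 -0.3 0.1 1 0; -0.5 0 0 0.9 0; -0.5 0 0 0 0; -0.5 0 0 0 0; -0.5 0 0 0 0'
python3 -c "
from h import *
togo([.4998,.0385,.028],-.135)
im=bot.capture('top');im2=bot.capture('side')
cv2.imwrite('pics/c4.png',np.hstack([crop(im,205,130,80,110,5),crop(im2,220,130,80,110,5)]))"
```

```text
t: 5.87
tcp_pos: [0.4992, 0.0388, 0.0972]
orientation: [0.0, 0.751, 0.661, 0.0]
contact_force: [-0.3, -0.2, -0.8]
width: 0.0384
gripper_force: 60.8
t 5.87 tcp [0.4992 0.0388 0.0972] yaw_y -0.127 w 0.0384 F [-0.3 -0.2 -0.8] units [-0.01  0.02  2.31] roll 0.07
```

View pics/c4.png

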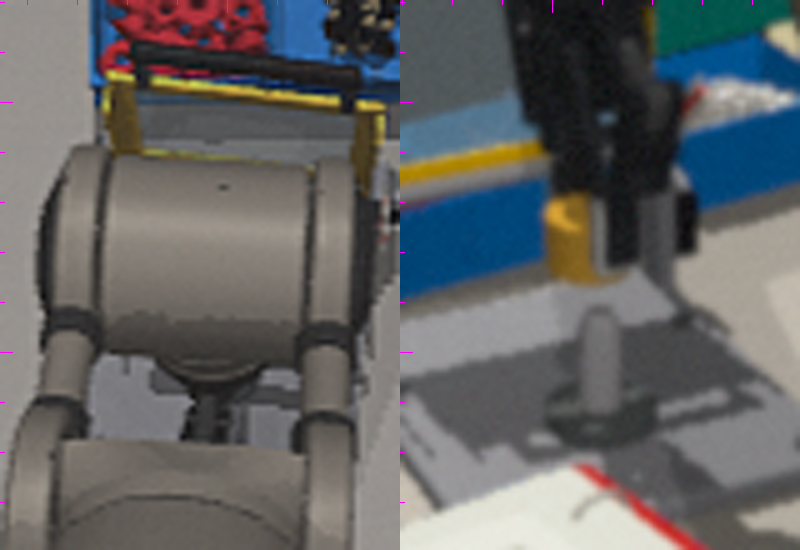

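```bash

python3 -c "
from h import *
th=np.linspace(0,6.28,200)
P=lambda c,z,r:np.array([proj('side',[c[0]+r*np.cos(a),c[1]+r*np.sin(a),z]) for a in th])
c=(.4992,.0388)
for z in(.091,.119): q=P(c,z,.02);print('ring',z,q[:,0].min(),q[:,0].max(),q[:,1].max())
for z in (.03,.05): q=P((.4998,.0385),z,.01);print('arbor',z,q[:,0].min(),q[:,0].max())
q=P((.4998,.0385),.022,.026);print('collar',q.min(0),q.max(0))
# measured: column edges by profile
im=cv2.imread('pics/c4.png')
raw=bot.capture('side');
hsv=cv2.cvtColor(raw,cv2.COLOR_BGR2HSV)
for v in range(171,186,2): 
  m=[u for u in range(238,280) if hsv[v,u,1]>120 and 8<hsv[v,u,0]<30]; print('row',v,m[:1],m[-1:])
g=raw.astype(int).sum(2)
for v in (196,200,204,208): print(v,g[v,248:272])
"
```

```text
ring 0.091 249.85425974808777 267.9377077947507 187.949802875138
ring 0.119 249.47440955402365 267.7752466413067 176.3569689704647
arbor 0.03 255.02913134867865 263.8373584062679
arbor 0.05 254.8089941030997 263.69056489115775
collar [248.09476043 205.14954682] [270.92480969 216.57536222]
row 171 [250] [257]
row 173 [249] [257]
row 175 [250] [257]
row 177 [250] [257]
row 179 [250] [257]
row 181 [250] [257]
row 183 [250] [257]
row 185 [252] [259]
196 [464 471 462 440 417 406 389 323 281 297 331 347 341 340 325 286 244 220
 229 219 215 214 216 215]
200 [273 282 267 233 218 211 210 222 263 302 325 337 323 334 326 295 241 217
 212 216 214 213 221 220]
204 [270 271 265 268 256 232 231 236 275 308 328 334 335 318 315 288 239 227
 224 223 198 211 214 212]
208 [265 249 216 184 171 170 171 209 265 294 314 320 323 325 313 283 245 256
 262 263 235 222 213 213]
```

```bash

python3 -m inch '-0.5 0 0 0.4 0; -0.5 0 0 0.3 0; -0.5 0 0 0.3 0; -0.5 0 0 0 0; -0.5 0 0 0 0'
python3 -m inch '-0.5 0 0 0.2 0; -0.5 0 0 0.2 0; -0.5 0 0 0.2 0; -0.5 0 0 0 0; -0.5 0 0 0 0'
python3 -c "
from h import *
togo([.4998,.0385,.028],-.135)"
```

```text
t: 6.43
tcp_pos: [0.4984, 0.038, 0.0658]
orientation: [-0.0, 0.751, 0.66, -0.001]
contact_force: [0.3, -3.7, -4.0]
width: 0.0387
gripper_force: 60.7
t: 6.85
tcp_pos: [0.4988, 0.0375, 0.0479]
orientation: [0.0, 0.751, 0.66, -0.0]
contact_force: [0.3, -7.3, -6.0]
width: 0.0382
gripper_force: 60.8
t 6.85 tcp [0.4988 0.0375 0.0479] yaw_y -0.129 w 0.0382 F [ 0.3 -7.3 -6. ] units [0.04 0.03 0.66] roll 0.05
```

```bash

python3 -m inch '-0.5 -0.05 0 0.15 0; -0.5 0 0 0.15 0; -0.5 0 0 0.15 0; -0.5 0 0 0 0; -0.5 0 0 0 0'
python3 -m inch '-0.5 0 0 0.1 0; -0.5 0 0 0.1 0; -0.5 0 0 0.1 0; -0.5 0 0 0 0; -0.5 0 0 0 0'
python3 -c "
from h import *
togo([.4998,.0385,.028],-.135)"
```

```text
t: 7.27
tcp_pos: [0.4982, 0.0373, 0.0344]
orientation: [-0.0, 0.751, 0.66, -0.0]
contact_force: [0.1, 0.7, -1.7]
width: 0.0384
gripper_force: 61.2
t: 7.68
tcp_pos: [0.4987, 0.0372, 0.028]
orientation: [0.001, 0.751, 0.66, 0.001]
contact_force: [-7.8, 0.6, 24.0]
width: 0.0382
gripper_force: 63.4
t 7.68 tcp [0.4987 0.0372 0.028 ] yaw_y -0.129 w 0.0382 F [-7.8  0.6 24. ] units [0.05 0.03 0.  ] roll 0.05
```

```bash

python3 -m inch '-0.5 0 0 -0.05 0; 0.2 0 0 0 0; 0.2 0 0 0 0; 0.2 0 0 0 0; 0.2 0 0 0 0; 0.2 0 0 0 0'
python3 -m inch '0.2 0 0 -0.3 0; 0.2 0 0 -0.6 0; 0.2 0 0 -1 0; 0.2 0 0 -1 0; 0.2 0 0 -1 0; 0.2 0 0 -1 0; 0.2 0 0 -1 0; 0.2 0 0 -1 0; 0.2 0 0 -1 0; 0.2 0 0 -1 0; 0.2 0 0 -1 0; 0.2 0 0 -0.5 0; 0.2 0 0 0 0'
python3 -c "
from h import *
togo([.6228,.0203,.32],-.135)
im=bot.capture('top');im2=bot.capture('side')
cv2.imwrite('pics/c5.png',np.hstack([crop(im,210,115,80,120,5),crop(im2,200,70,80,120,5)[:600]]))
cv2.imwrite('pics/c6.png',crop(im2,225,150,70,75,8))"
```

```text
t: 8.18
tcp_pos: [0.4984, 0.037, 0.027]
orientation: [-0.0, 0.751, 0.66, -0.0]
contact_force: [0.2, -0.5, 0.7]
width: 0.0513
gripper_force: 0.0
t: 9.27
tcp_pos: [0.4995, 0.037, 0.3439]
orientation: [0.003, 0.751, 0.66, 0.003]
contact_force: [-0.8, 0.5, 0.3]
width: 0.0511
gripper_force: 0.0
t 9.27 tcp [0.4995 0.037  0.3439] yaw_y -0.129 w 0.0511 F [-0.8  0.5  0.3] units [-0.02  4.14  0.83] roll 0.05
```

View pics/c6.png

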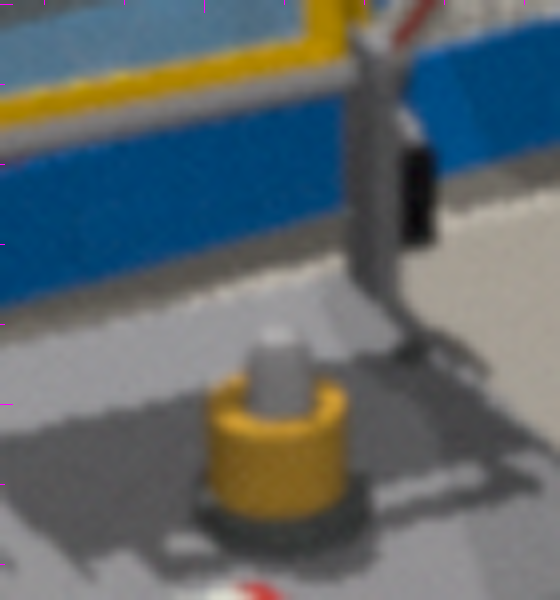

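View pics/c5.png

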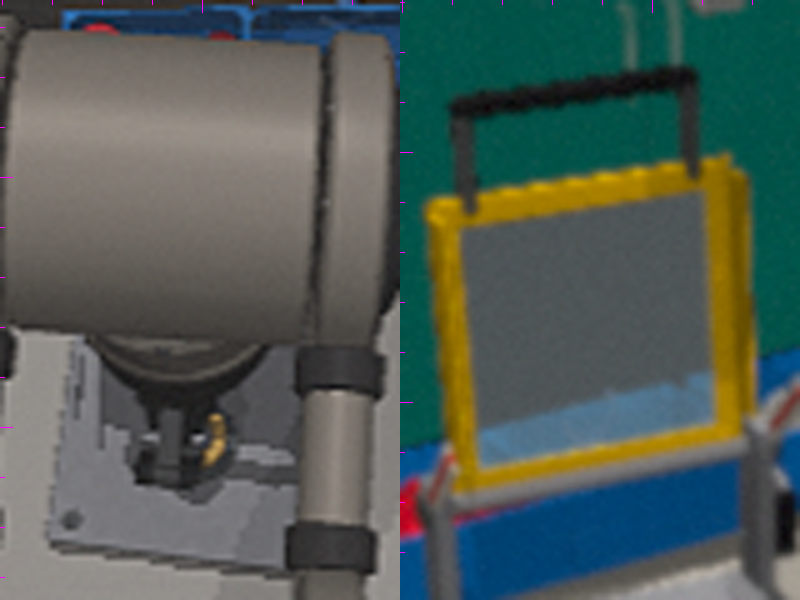

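The spacer is seated upright on the collar (side crop: ring centre about (259,205), arbor sticking out above) and released. The bar's midpoint is at side (234.2,87.8). Next I'll go over the bar.

```bash

python3 -m inch '0.5 0 0.6 0 0; 0.5 0 1 0 0; 0.5 0 1 0 0; 0.5 0 1 0 0; 0.5 0 0.5 0 0; 0.5 0 0 0 0; 0.5 0 0 0 0'
python3 -c "
from h import *
b,e=tri((234.2,87.8),(253.9,143.4));print(b,e)
a=np.arange(1.55,1.9,.02);ex=np.array([np.cos(-.135),np.sin(-.135),0]);H=np.array([.4998,.0385,.09])+.115*ex
for x in a:
  p=H-.185*np.cos(x)*ex+[0,0,.185*np.sin(x)];print(round(x,2),p.round(4),(proj('side',p)-[234.2,87.8]).round(1),(proj('top',p)-[253.9,143.4]).round(1))
togo([b[0],b[1],.254],-.135)
im2=bot.capture('side')
cv2.imwrite('pics/c7.png',crop(im2,190,30,90,75,6))"
```

```text
t: 9.95
tcp_pos: [0.62, 0.0211, 0.3369]
orientation: [-0.002, 0.751, 0.66, -0.001]
contact_force: [0.6, -0.3, -0.5]
width: 0.0641
gripper_force: 0.0
[0.62225555 0.02120081 0.27692794] 0.0021452160309188882
1.55 [0.6099 0.0235 0.275 ] [2.3 2.3] [-1.2  4.7]
1.57 [0.6136 0.023  0.275 ] [1.7 1.9] [-1.   3.3]
1.59 [0.6173 0.0225 0.275 ] [1.1 1.5] [-0.9  1.9]
1.61 [0.6209 0.022  0.2749] [0.5 1.1] [-0.7  0.5]
1.63 [0.6246 0.0215 0.2747] [-0.1  0.8] [-0.5 -0.9]
1.65 [0.6283 0.0211 0.2744] [-0.7  0.6] [-0.3 -2.2]
1.67 [0.6319 0.0206 0.2741] [-1.3  0.3] [-0.2 -3.6]
1.69 [0.6356 0.0201 0.2737] [-1.9  0.1] [-0.  -4.9]
1.71 [0.6392 0.0196 0.2732] [-2.5 -0.1] [ 0.2 -6.2]
1.73 [0.6428 0.0191 0.2727] [-3.1 -0.2] [ 0.3 -7.5]
1.75 [0.6464 0.0186 0.272 ] [-3.6 -0.3] [ 0.5 -8.8]
1.77 [0.65   0.0181 0.2713] [-4.2 -0.4] [  0.7 -10.1]
1.79 [0.6536 0.0176 0.2706] [-4.7 -0.4] [  0.8 -11.3]
1.81 [0.6572 0.0171 0.2697] [-5.3 -0.4] [  1.  -12.6]
1.83 [0.6607 0.0166 0.2688] [-5.8 -0.4] [  1.2 -13.8]
1.85 [0.6643 0.0162 0.2678] [-6.4 -0.4] [  1.3 -15. ]
1.87 [0.6678 0.0157 0.2668] [-6.9 -0.3] [  1.5 -16.2]
1.89 [0.6713 0.0152 0.2657] [-7.4 -0.1] [  1.6 -17.3]
t 9.95 tcp [0.62   0.0211 0.3369] yaw_y -0.129 w 0.0641 F [ 0.6 -0.3 -0.5] units [0.01 0.09 2.76] roll 0.05
```

View pics/c7.png

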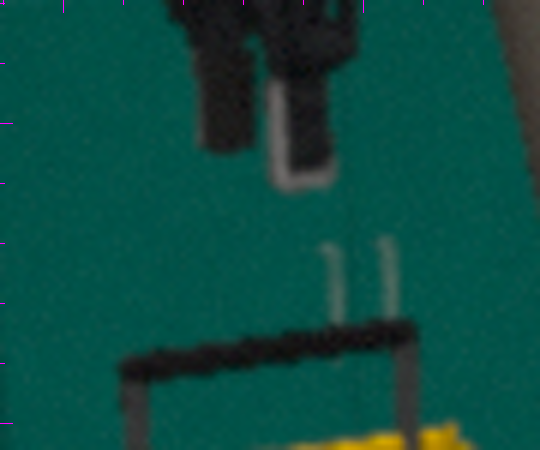

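The fingers straddle the bar's middle (side (234,88)) and sit above it. I'll descend and grip.

```bash

python3 -m inch '0.5 0 0.06 0.6 0; 0.5 0 0 0.8 0; 0.5 0 0 0.8 0; 0.5 0 0 0.5 0; 0.5 0 0 0 0; 0.5 0 0 0 0'
python3 -m inch '0.2 0 0 0 0; -0.2 0 0 0 0; -0.5 0 0 0 0; -0.8 0 0 0 0; -1 0 0 0 0; -1 0 0 0 0; -1 0 0 0 0; -1 0 0 0 0; -1 0 0 0 0'
python3 -c "
from h import *
togo([.622,.0212,.2562],-.135)"
```

```text
t: 10.5
tcp_pos: [0.6211, 0.0212, 0.2585]
orientation: [-0.001, 0.751, 0.66, -0.0]
contact_force: [-0.0, -0.5, 0.5]
width: 0.0643
gripper_force: 0.0
t: 11.25
tcp_pos: [0.6226, 0.0209, 0.2593]
orientation: [0.001, 0.751, 0.66, 0.001]
contact_force: [0.2, -0.3, 5.3]
width: 0.0098
gripper_force: 58.7
t 11.25 tcp [0.6226 0.0209 0.2593] yaw_y -0.129 w 0.0098 F [ 0.2 -0.3  5.3] units [ 0.01 -0.02  0.1 ] roll 0.05
```

```bash

python3 -m inch '-1 0 -0.21 0 0; -1 0 -0.22 0 0; -1 0 -0.21 0.01 0; -1 0 -0.22 0.01 0; -1 0 -0.21 0.02 0; -1 0 -0.21 0.03 0; -1 0 -0.21 0.04 0; -1 0 -0.21 0.04 0; -1 0 0 0 0; -1 0 0 0 0'
python3 -c "
from h import *
H=np.array([.6138,.023,.09]);ex=np.array([np.cos(-.13),np.sin(-.13),0]);a=1.34
togo(H-.185*np.cos(a)*ex+[0,0,.185*np.sin(a)-.016],-.135)"
```

```text
t: 12.08
tcp_pos: [0.5714, 0.0281, 0.2552]
orientation: [0.0, 0.751, 0.66, 0.001]
contact_force: [-2.4, 3.3, 9.6]
width: 0.0095
gripper_force: 61.2
t 12.08 tcp [0.5714 0.0281 0.2552] yaw_y -0.129 w 0.0095 F [-2.4  3.3  9.6] units [0.01 0.01 0.04] roll 0.05
```

```bash

python3 -m inch '-1 0 -0.21 0.06 0; -1 0 -0.2 0.06 0; -1 0 -0.2 0.07 0; -1 0 -0.2 0.07 0; -1 0 -0.2 0.08 0; -1 0 -0.19 0.09 0; -1 0 -0.19 0.1 0; -1 0 -0.19 0.1 0; -1 0 0 0 0; -1 0 0 0 0'
python3 -c "
from h import *
H=np.array([.6138,.023,.09]);ex=np.array([np.cos(-.13),np.sin(-.13),0]);a=.785
togo(H-.185*np.cos(a)*ex+[0,0,.185*np.sin(a)-.016],-.135)"
```

```text
t: 12.92
tcp_pos: [0.5231, 0.0349, 0.2358]
orientation: [-0.001, 0.751, 0.66, -0.0]
contact_force: [-6.7, 5.4, 11.1]
width: 0.0098
gripper_force: 62.2
t 12.92 tcp [0.5231 0.0349 0.2358] yaw_y -0.128 w 0.0098 F [-6.7  5.4 11.1] units [ 0.   -1.31  1.04] roll 0.05
```

```bash

python3 -m inch '-1 0 -0.18 0.11 0; -1 0 -0.18 0.12 0; -1 0 -0.17 0.12 0; -1 0 -0.17 0.13 0; -1 0 -0.16 0.13 0; -1 0 -0.16 0.14 0; -1 0 -0.15 0.15 0; -1 0 -0.14 0.14 0; -1 0 0 0 0; -1 0 0 0 0; -1 0 0 0 0; -1 0 0 0 0'
python3 -c "
from h import *
H=np.array([.6138,.023,.09]);ex=np.array([np.cos(-.13),np.sin(-.13),0])
p=bot.state()['tcp_pos']+[0,0,.016]-H; print('a est',np.arctan2(p[2],-p@ex),np.linalg.norm(p))
a=.785
togo(H-.185*np.cos(a)*ex+[0,0,.185*np.sin(a)-.016],-.135)
im2=bot.capture('side');cv2.imwrite('pics/c8.png',crop(im2,190,80,110,140,4))"
```

```text
t: 13.92
tcp_pos: [0.4828, 0.0405, 0.2034]
orientation: [-0.003, 0.751, 0.66, -0.001]
contact_force: [-9.9, 7.7, 9.2]
width: 0.0098
gripper_force: 64.3
a est 0.7751164306199174 0.18497575082110657
t 13.92 tcp [0.4828 0.0405 0.2034] yaw_y -0.129 w 0.0098 F [-9.9  7.7  9.2] units [-0.01  0.04 -0.04] roll 0.05
```

View pics/c8.png

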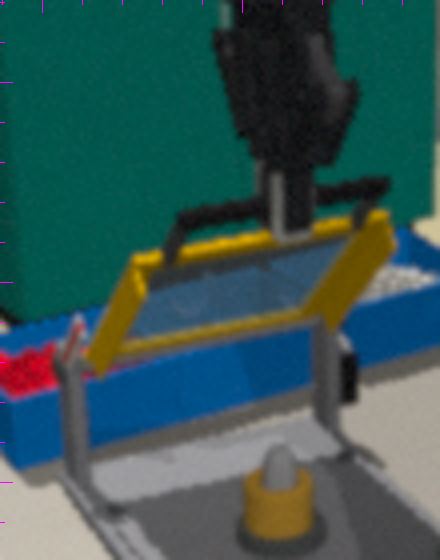

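The guard is gripped by the bar, near-parallel to the red line (side (206,165)), and the spacer is still home (side (259,205)). I'll check the angle numerically, then hand in.

```bash

python3 -c "
from h import *
H=np.array([.6138,.023,.09]);c,s=np.cos(-.13),np.sin(-.13);ex=np.array([c,s,0]);ey=np.array([-s,c,0])
for a in (.68,.73,.785,.84,.89):
  p=H-.185*np.cos(a)*ex+[0,0,.185*np.sin(a)]; print(a,proj('side',p+.055*ey).round(1),proj('side',p-.055*ey).round(1))
print('measured about (235,134) (286.5,126)')
s=bot.state();print(abs(s['qd']).max(),s['gripper_force'],s['contact_force'])"
```

```text
0.68 [239.1 143.8] [287.5 134.6]
0.73 [237.8 139.5] [286.2 130.6]
0.785 [236.3 135. ] [284.7 126.2]
0.84 [234.8 130.6] [283.1 122. ]
0.89 [233.4 126.8] [281.5 118.4]
measured about (235,134) (286.5,126)
0.0023348968864058276 64.25245106220245 [-9.54559013  6.8124733   8.35112594]
```

The bar position in the image matches about 0.785 rad, and the arm is still.

```bash
python3 -c "
from cell import bot
print(bot.close_job())"
```

```text
the job is handed in; nothing more can be done
None
```

The job is handed in: the spacer is home on the collar and released, and the gripper is holding the guard by its bar at about 45° (0.78 rad estimated); I didn't touch the oil bottle or red cap, and the hand-in returned no verdict.

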